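Rock the angle gauge on the sprung stud until its pointer holds the red band

TASK

Pick the angle gauge up by its blue grip and set it upright and centred on the ball-headed sprung stud, so that the stud is pressed partly down. Then rock the gauge over on the stud until its swinging pointer settles inside the red band, and finish holding it there: still gripped, the pointer at rest in the band, the foot on the stud and the stud partly pressed, neither released nor bottomed. Be gentle and leave the other things on the bench alone.

Things in the scene. Friction and masses are not known exactly. Their poses are not given: they have to be found in the camera images.
- gauge: the angle gauge, loose, 0.25 to 0.5 kg: an aluminium open window frame standing in its own y-z plane. Foot plate 50 (x) x 110 (y) x 10 with a flat underside; frame 110 wide (y), 16 thick (x), its top at z=130; above it a blue upright grip block 24 (x) x 30 (y), from z=130 to z=180, vertical flat faces. Origin: centre of the underside of the foot plate; z up. A pointer hangs freely in the window. Starts upright on the bench.
- handle (a point): centre of the blue grip block where it is best gripped, on the gauge's z axis 158 above its underside; axes as the gauge
- pointer (a joint): swing of the pointer in the gauge frame, rad: a plumb pendulum about the gauge's x axis, pivot on the gauge's z axis at z=118; 0 = pointing to the middle of the foot, positive = tip towards the gauge's +y. It always hangs plumb and settles about 1 s after a motion; leaning the gauge's top towards its own +y by an angle makes it read plus that angle.
- band (a joint): angle of the red band on the white scale, rad, same zero and sense as the pointer; stays where it was set (always 0.22 to 0.48, on the +y side)
- pointer_tip (a point): lower tip of the yellow pointer, 80 from its pivot
- band_mid (a point): middle of the red band at the tip's radius (80 from the pivot); the band is 11 wide along the scale, 5.5 to either side of this point (about 4 degrees)
- stud_block: fixed grey block 100 x 100 x 26 with a 40 dia collar to z=32, from which a sprung stud rises. Origin: centre of its underside; z up
- stud_top (a point): highest point of the stud, 88 above the bench when free; moves down with the stud. The stud is a 26 dia steel post with a brass ball head (radius 20, centre 20 below this point) that has three worn lumps about 1 mm proud, so the foot of the gauge rocks unevenly on it
- stud (a joint): how far the stud is pressed down, m: 0 free, 0.014 bottomed. Spring 400 N/m, needs about 1.6 N to start and 7.2 N to bottom; the gauge's own weight alone presses it 3 to 8 mm
- jar: bystander, to be left alone: closed amber sample jar, 52 dia x 68 (mm); origin at its underside
- beaker: bystander, to be left alone: open glass beaker, 68 dia x 85 (mm); origin at its underside
- wash_bottle: bystander, to be left alone: white wash bottle with red cap, 68 dia x 160 (mm); origin at its underside
- screwdriver: bystander, to be left alone: screwdriver lying flat, about 200 long (mm); origin at its underside
- boss: bystander, to be left alone: small metal clamp boss with a red wing screw, 30 high (mm); origin at its underside
- weigh_tray: bystander, to be left alone: shallow blue tray 90 x 130 x 25 (mm); origin at its underside
Mind the look-alikes: they are no part of the job. Leave any purple look-alike of the stud_block alone.

How it is judged:
On the way, in this order (a step that is already met when the one before it is completed fails the run):
1. the gauge stands upright and centred on the stud, the stud partly pressed (value of joint stud between 0.002 and 0.012 m and contact force between gauge and stud_block above 0.5 N and horizontal distance between gauge and stud_top below 0.03 m and angle between gauge's own z axis and vertical below 0.14 rad), for 0.3 s.
2. the gauge is rocked on the stud until the pointer is in the red band (value of joint stud between 0.002 and 0.012 m and contact force between gauge and stud_block above 0.5 N and horizontal distance between gauge and stud_top below 0.03 m and distance between pointer_tip and band_mid below 0.0055 m), for 0.3 s.
At the end, for the whole second after the job is handed in: Gauge gripped (over 1 N) and still (under 30 mm/s), over 50 mm up, foot on the stud (over 0.5 N) with its middle within 30 mm sideways of the stud top; stud pressed 2 to 12 mm of its 14; pointer tip within 5.5 mm of the red band's middle, swinging under 0.3 rad/s (all of step 2 and velocity of joint pointer between -0.3 and 0.3 rad/s and contact force between gauge and the fingers above 1 N and height (world z) of gauge above 0.05 m and linear speed of gauge below 0.03 m/s); the arm keeps its last pose, push and grip.
It fails at once if a bystander is moved more than 30 mm (distance of any of jar, beaker, wash_bottle, screwdriver, boss, weigh_tray from where it was at the start of the episode above 0.03 m).
It fails at once if the gauge is pressed or slammed on the stud with more than 25 N (contact force between gauge and stud_block above 25 N).
It fails at once if the gauge is tipped over (angle between gauge's own z axis and vertical above 1 rad).
It also fails if it takes over 46 s, if anything falls off the work surface, if the arm or the gripper's body presses on something with over 40 N, if the wrist force passes 120 N, or if a joint passes its speed limit or range.

ROBOT

A 6-joint arm with a two-finger parallel gripper is mounted at the origin on the work surface. World frame = base frame: x ahead of the robot, y to its left, z up, the work surface at z = 0. Lengths are in m, angles in rad, forces in N, time in s.
With the tool pointing down it reaches from about 0.35 to 0.85 m from the base axis. Payload 8.1 kg.
Tool frame: the origin (TCP) lies at the centre of the arm's flange, where the gripper is bolted on; the fingertips stand 186 mm ahead of it and the grasp point (between the pads) lies 167 mm ahead of it (robot.grasp_offset is the distance from the TCP to the grasp point, in m); z points along the fingers, y is the line along which they close (so a half turn about z gives the same grasp; the last joint's range is limited). The gripper opens to 93 mm and grips with 3 to 60 N. Pads are 15 mm wide; open, the fingers measure 128 mm over their backs; the gripper's body (75 mm by 188 mm) begins 65 mm behind the grasp point.
Start: joints at [1.185, 0.13, 1.488, -0, 1.523, -0.085], TCP at [0.178, 0.573, 0.405] pointing down, gripper open.
Joint ranges: [-2.96, 2.96], [-0.89, 2.26], [0.02, 2.5], [-1.34, 4.48], [0, 2.73], [-2.66, 2.66]. Speed limits (rad/s): [2.39, 2.39, 2.79, 3.14, 3.14, 3.14].

INTERFACE

Orientations are given as a rotation vector (axis times angle).
In Python, from plant import robot gives the robot as it stands.
- The arm moves only by the tool drive_tool, never from a script. Its argument "moves" is one flat list of numbers, 7 for each row, row after row: the finger opening in mm, from 0 to 93, then the shift along the tool's x, y, z in mm, then the turn, a rotation vector about the tool's x, y, z in degrees. A call has 1 to 8 rows; each row shifts and turns the commanded pose from where the row before left it, along the tool's axes as they then stand; what a row does not reach is not made up. A row lasts 1/10 s, in which the tool goes at most 50 mm and 8.59 degrees, less where a joint would pass 70% of its speed; a pose out of reach is approached as far as the arm can. A call is refused whole if a number of a shift passes 50 or a number of a turn 8.59, either way. A call with a gripper value outside its range is refused whole. The fingers move at their own pace and stop on an object; "grip_force" is the grip in N (left out, the last holds). Time passes only in rows, so rows that do not move let the fingers close. It gives the time, the measured TCP pose, the force, the opening and the grip force at its end, in the units of the state.
- robot.read_state(): the state, without advancing time (a new reading comes with each control period).
- robot.read_camera(name): name is "scene" or "top" or "wrist"; returns a dict with "color" (480x640x3 uint8, red, green, blue), "depth" (480x640 float32, m along the optical axis (not along the pixel's ray), 0 where there is no reading), "mtx" (3x3 intrinsics, pixels), "R" (3x3) and "t" (3): a world point X has camera coordinates R X + t. Camera axes: x right, y down, z forward; pixel columns grow to the right and rows downward; lengths in m; the calibration is good to about 2 mm. A picture is of the moment at which its call begins.
- robot.close_job(): hands the job in; it is judged then, once.
The state is a dict: "t": time; "q": joint angles; "dq": joint speeds; "joint_torque": joint torques, N m; "tool_pos": TCP position; "orientation": TCP orientation; "force": force on the tool from outside, world axes, zero at the start; "wrist_torque": the same for the moment, N m; "opening": finger opening in m; "gripper_force": force on a finger pad.
Only numpy, scipy, OpenCV 4.12 (cv2) and the standard library are available. Lean on these libraries where they do the work, as an engineer would, in place of code of your own. Each camera call takes 0.05 s, during which the arm holds its last target. There are 200 camera calls.

## Working session

There is one attempt and no reset: what is moved stays moved. The work goes in short steps, Python scripts to look and compute and a tool call to move; the robot and the scene stay as the last step left them, time stands still between calls to the robot, and variables do not carry over. Pictures are saved under pics/ and viewed, at most 10 in all, crops included, and the job is handed in when it is done.

Besides the shell and the picture viewer there is one more tool, called after "Request:" as name(argument=value, ...) on one line, values as JSON. drive_tool: Moves the arm, as the interface text tells. Its arguments: {"type":"object","properties":{"moves":{"type":"array","items":{"type":"number"}},"grip_force":{"type":"number"}},"required":["moves"]}

```bash
mkdir -p pics; python3 - <<'E'
from plant import robot
import cv2,numpy as np
s=robot.read_state();print(s)
for n in("scene","top"):
    c=robot.read_camera(n);cv2.imwrite(f"pics/{n}0.png",c["color"][:,:,::-1]);np.savez(f"{n}0.npz",**c)
    print(n,c["mtx"].round(1).tolist(),c["R"].round(3).tolist(),c["t"].round(3).tolist())
E
```

```text
{'t': 0.0, 'q': array([ 1.18459119e+00,  1.31135736e-01,  1.48927325e+00, -2.91067830e-05,
        1.52297232e+00, -8.53959708e-02]), 'dq': array([ 1.07685842e-03, -1.10719994e-04, -1.03629750e-03, -2.19265223e-04,
        1.51459214e-03,  5.33921609e-05]), 'joint_torque': array([ 9.73229871e-04, -5.59833598e+01, -4.91773081e+01,  7.66668445e-02,
        3.50260839e-02, -1.80628376e-04]), 'tool_pos': array([0.17767227, 0.57285414, 0.40370564]), 'orientation': array([-4.70669707e-01, -3.10573971e+00,  2.74218656e-03]), 'force': array([-0.29304973,  0.41232734, -0.36655971]), 'wrist_torque': array([-0.02164651, -0.03350166, -0.04182849]), 'gripper_force': 0.0, 'opening': 0.09273902645882641}
scene [[582.5, 0.0, 306.6], [0.0, 582.5, 238.9], [0.0, 0.0, 1.0]] [[-0.733, 0.681, 0.002], [0.494, 0.533, -0.687], [-0.469, -0.503, -0.726]] [0.373, -0.158, 1.745]
top [[440.3, 0.0, 321.6], [0.0, 440.3, 250.5], [0.0, 0.0, 1.0]] [[0.006, -1.0, -0.011], [-0.991, -0.004, -0.134], [0.134, 0.011, -0.991]] [0.011, 0.517, 1.075]
```

View pics/scene0.png

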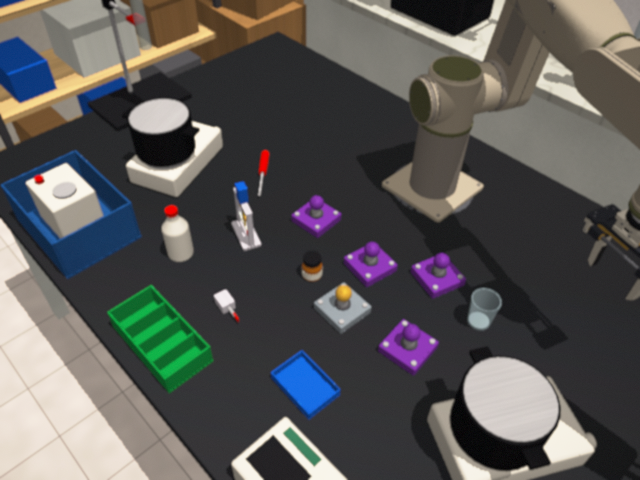

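View pics/top0.png

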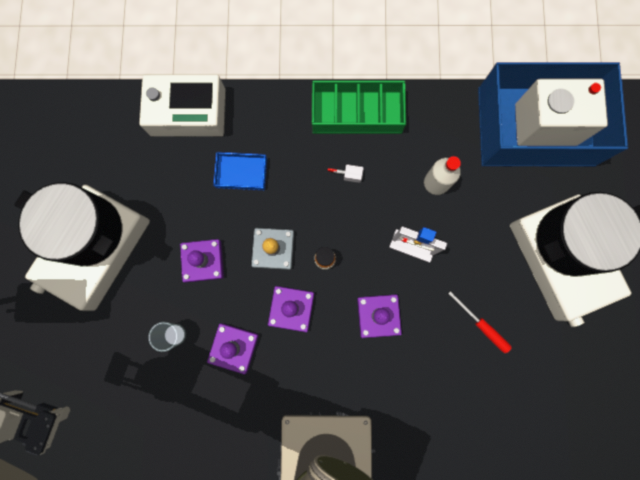

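The scene view shows the gauge at about (245,215), with its blue grip at (241,192). The grey stud block with the brass ball is at (343,303). In the top view the gauge is at (418,243) and the ball at (270,246).

Candidates (top-view pixels):
- **Stud:** grey with brass ball (272,248). The purple look-alikes are at (201,260), (291,309), (380,316) and (233,349). I choose the grey one.
- **Gauge:** the only other blue things are the tray (240,170) and the bin (550,110). I choose the frame with the blue grip at (428,235).

```bash
cat > h.py <<'E'
import numpy as np,cv2
def ray(c,uv,z):
    d=c["R"].T@np.linalg.inv(c["mtx"])@np.array([uv[0],uv[1],1.]);o=-c["R"].T@c["t"]
    return o+d*(z-o[2])/d[2]
def cloud(c):
    v,u=np.mgrid[0:480,0:640];D=c["depth"];k=np.linalg.inv(c["mtx"])
    p=np.stack([u,v,np.ones_like(u)],-1)@k.T*D[...,None]
    return (p-c["t"])@c["R"]
def hsv(c): return cv2.cvtColor(c["color"],cv2.COLOR_RGB2HSV)
def mask(c,lo,hi,box):
    m=cv2.inRange(hsv(c),lo,hi);o=np.zeros_like(m);x0,y0,x1,y1=box;o[y0:y1,x0:x1]=m[y0:y1,x0:x1];return o
E
python3 - <<'E'
from h import *
S=dict(np.load("scene0.npz"));T=dict(np.load("top0.npz"))
for n,c,bb,sb in(("top",T,(385,215,455,270),(250,225,295,270)),("scene",S,(220,170,275,255),(320,275,365,310))):
    P=cloud(c)
    m=mask(c,(100,130,60),(125,255,255),bb)>0
    p=P[m];v,u=np.where(m);hi=p[:,2]>0.172
    print(n,"blue",m.sum(),u.mean(),v.mean(),"z",np.percentile(p[:,2],[5,50,95]),"top face",p[hi].mean(0),hi.sum(), "ray",ray(c,(u[hi].mean(),v[hi].mean()),.18))
    b=mask(c,(12,120,80),(28,255,255),sb)>0;v,u=np.where(b);p=P[b]
    print(" ball",b.sum(),u.mean(),v.mean(),p.mean(0),p[:,2].max(),"ray z.068",ray(c,(u.mean(),v.mean()),.068))
    x0,y0,x1,y1=bb;sub=P[y0:y1,x0:x1].reshape(-1,3)
    for lo,h in((.004,.02),(.115,.135)):
        f=sub[(sub[:,2]>lo)&(sub[:,2]<h)];r=cv2.minAreaRect((f[:,:2]*1000).astype(np.float32));print(" slab",lo,len(f),r)
a=cv2.resize(T["color"][205:280,375:465],None,fx=4,fy=4,interpolation=2)
b=cv2.resize(S["color"][170:260,210:290],None,fx=5,fy=5,interpolation=2)
o=np.zeros((450,770,3),np.uint8);o[:300,:360]=a;o[:450,365:765]=b;cv2.imwrite("pics/crop1.png",o[:,:,::-1])
E
```

```text
top blue 224 426.33035714285717 234.70535714285714 z [2.31556608e-05 1.77694952e-01 1.81253259e-01] top face [ 0.53443217 -0.22019447  0.17881806] 155 ray [ 0.53422377 -0.21992679  0.18      ]
 ball 182 269.9945054945055 245.7087912087912 [0.52139175 0.13766289 0.08151157] 0.09132745778621822 ray z.068 [0.52336045 0.13943271 0.068     ]
 slab 0.004 554 ((547.004150390625, -237.61688232421875), (136.1066131591797, 176.05433654785156), 0.30973580479621887)
 slab 0.115 260 ((533.1712646484375, -220.41888427734375), (109.9866714477539, 20.51577377319336), 68.85597229003906)
scene blue 238 241.72268907563026 191.12605042016807 z [-0.0012371   0.16431782  0.18294514] top face [ 0.54211676 -0.20803983  0.18952401] 94 ray [ 0.53615609 -0.21676245  0.18      ]
 ball 196 343.0255102040816 292.80102040816325 [0.53215094 0.14919765 0.08442676] 1.1581120227136188 ray z.068 [0.5223026  0.14063714 0.068     ]
 slab 0.004 676 ((473.0840148925781, -297.4164123535156), (350.78900146484375, 164.9547576904297), 49.28290557861328)
 slab 0.115 129 ((535.259033203125, -218.7484588623047), (114.67682647705078, 21.90257453918457), 74.35166931152344)
```

View pics/crop1.png

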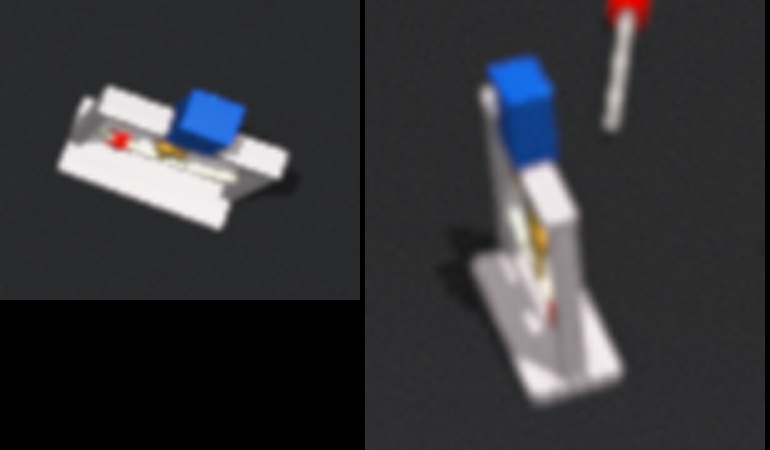

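The crop confirms the choice: an aluminium frame with a blue grip. The red band is at the image-left end in the top view (crop (120,140)), so the gauge's +y points roughly towards world +y. Next I'll refine the yaw and band while moving over.

```bash
python3 - <<'E'
from h import *
T=dict(np.load("top0.npz"));S=dict(np.load("scene0.npz"))
m=mask(T,(0,0,120),(180,70,255),(385,215,455,275))
# frame top bar pixels by height + foot outline by whites
P=cloud(T);q=((P[...,2]>.12)&(P[...,2]<.136)&(m>0))
v,u=np.where(q);w=np.array([ray(T,(a,b),.13) for a,b in zip(u,v)])[:,:2]*1000
print("bar",len(w),cv2.minAreaRect(w.astype(np.float32)))
q=((P[...,2]>.003)&(P[...,2]<.018)&(m>0));v,u=np.where(q);w=np.array([ray(T,(a,b),.01) for a,b in zip(u,v)])[:,:2]*1000
w2=w;print("foot",len(w2),cv2.minAreaRect(w2.astype(np.float32)))
yaw=np.radians(69.5);yg=np.array([np.cos(yaw),np.sin(yaw),0]);xg=np.array([yg[1],-yg[0],0]);o=np.array([.5345,-.2195,0])
for n,c,b in(("top",T,(385,225,430,260)),("scene",S,(225,205,270,250))):
    r=mask(c,(0,120,80),(8,255,255),b)|mask(c,(172,120,80),(180,255,255),b);v,u=np.where(r>0)
    if len(u)==0: print(n,"none");continue
    a=ray(c,(u.mean(),v.mean()),0);cam=-c["R"].T@c["t"];d=a-cam;s=((o-cam)@xg)/(d@xg);X=cam+s*d-o
    y,z=X@yg,X[2];print(n,len(u),u.mean(),v.mean(),"y,z",y,z,"ang",np.arctan2(y,.118-z),"r",np.hypot(y,.118-z),"asin",np.arcsin(y/.08))
E
```

```text
bar 246 ((533.7735595703125, -220.03611755371094), (110.38875579833984, 19.087812423706055), 68.64915466308594)
foot 522 ((540.4190063476562, -222.7533721923828), (110.2356948852539, 64.23478698730469), 69.33214569091797)
top 16 404.75 239.5625 y,z 0.02641179912884201 0.04451547154623481 ang 0.3450419080339723 r 0.07808686864828507 asin 0.33645982104225197
scene none
```

Request:
drive_tool(moves=[93,-30,-33,0,0,0,0,93,-30,-33,0,0,0,0,93,-30,-33,0,0,0,0,93,-30,-33,0,0,0,0,93,-30,-33,0,0,0,0,93,-30,-33,0,0,0,0,93,-30,-33,0,0,0,0,93,-30,-33,0,0,0,0])

```text
t: 0.9
tool_pos: [0.3289, 0.2481, 0.4045]
orientation: [-0.47, -3.106, 0.0]
force: [0.8, 0.0, -0.9]
opening: 0.0927
gripper_force: 0.0
```

Request:
drive_tool(moves=[93,-32,-37,0,0,0,0,93,-32,-37,0,0,0,0,93,-32,-37,0,0,0,0,93,-32,-37,0,0,0,0,93,-32,-37,0,0,0,0,93,-32,-37,0,0,0,0,93,-32,-37,0,0,0,0,93,-32,-37,0,0,0,0])

```text
t: 1.7
tool_pos: [0.4858, -0.1109, 0.4044]
orientation: [-0.471, -3.106, -0.0]
force: [0.4, 0.6, 1.1]
opening: 0.0927
gripper_force: 0.0
```

Request:
drive_tool(moves=[93,-30,-35,0,0,0,0,93,-30,-35,0,0,0,0,93,-19,-20,0,0,0,0,93,0,0,0,0,0,3.7,93,0,0,0,0,0,0,93,0,0,0,0,0,0])

```text
t: 2.3
tool_pos: [0.5342, -0.2179, 0.4042]
orientation: [-0.568, -3.089, -0.001]
force: [0.4, -0.5, -0.3]
opening: 0.0931
gripper_force: 0.0
```

```bash
cat >> h.py <<'E'
from scipy.spatial.transform import Rotation as Ro
def need(s,target,yaw_y):
    R=Ro.from_rotvec(s["orientation"]).as_matrix()
    print("tool shift mm",(R.T@(np.array(target)-s["tool_pos"])*1000).round(1),"tool y yaw",np.degrees(np.arctan2(R[1,1],R[0,1])).round(2),"want",yaw_y,"z",R[:,2].round(4),"pos",s["tool_pos"].round(4))
E
python3 - <<'E'
from plant import robot
from h import *
need(robot.read_state(),[.534,-.2198,.325],69)
c=robot.read_camera("wrist");np.savez("w0.npz",**c);cv2.imwrite("pics/w0.png",c["color"][:,:,::-1])
m=mask(c,(100,130,60),(125,255,255),(0,0,640,480));P=cloud(c);g=(m>0)&(P[...,2]>.172)&(P[...,2]<.19)
print(g.sum(),P[g].mean(0));v,u=np.where(g)
w=np.array([ray(c,(a,b),.18) for a,b in zip(u,v)])[:,:2]*1000
print(cv2.minAreaRect(w.astype(np.float32)),w.min(0),w.max(0))
E
```

```text
tool shift mm [-0.6 -1.9 79.2] tool y yaw 69.17 want 69 z [-9.e-04  6.e-04 -1.e+00] pos [ 0.5342 -0.2179  0.4042]
2028 [ 0.53228236 -0.22130843  0.17935069]
((531.8239135742188, -221.4994354248047), (29.643783569335938, 25.660236358642578), 69.12116241455078) [ 515.61176599 -239.1166869 ] [ 548.21269419 -204.58614848]
```

View pics/w0.png

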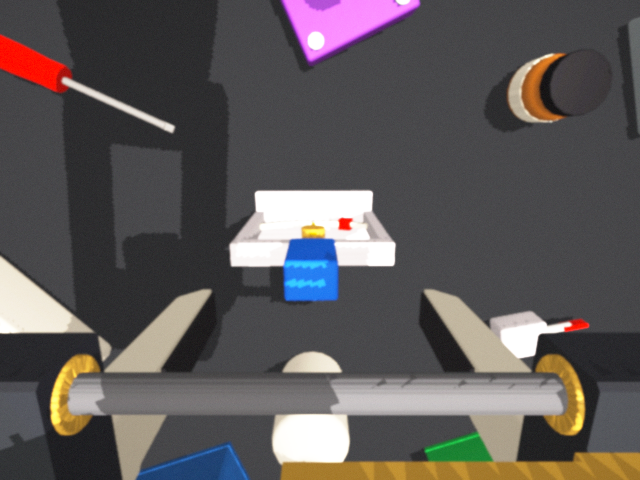

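The wrist view shows the grip (blue, around (311,270)) between the fingers. The red band is on the tool's +y side at (347,225), which matches the gauge's +y. I'm descending and gripping.

Request:
drive_tool(moves=[93,0,-3,20,0,0,0,93,0,0,20,0,0,0,93,0,0,20,0,0,0,93,0,0,15,0,0,0,93,0,0,4,0,0,0,93,0,0,0,0,0,0])

```text
t: 2.95
tool_pos: [0.5331, -0.2205, 0.3253]
orientation: [-0.569, -3.089, -0.0]
force: [-0.7, 0.2, 0.8]
opening: 0.0927
gripper_force: 0.0
```

Request:
drive_tool(moves=[60,0,0,0,0,0,0,45,0,0,0,0,0,0,38,0,0,0,0,0,0,34,0,0,0,0,0,0,31,0,0,0,0,0,0,25,0,0,0,0,0,0,20,0,0,0,0,0,0,20,0,0,0,0,0,0], grip_force=30)

```text
t: 3.75
tool_pos: [0.5333, -0.2209, 0.3257]
orientation: [-0.571, -3.089, -0.0]
force: [0.2, -0.9, -1.0]
opening: 0.0337
gripper_force: 0.0
```

Request:
drive_tool(moves=[20,0,0,0,0,0,0,20,0,0,0,0,0,0,20,0,0,0,0,0,0])

```text
t: 4.05
tool_pos: [0.5332, -0.2209, 0.3256]
orientation: [-0.571, -3.089, 0.0]
force: [0.1, -0.7, -0.1]
opening: 0.0298
gripper_force: 30.0
```

Request:
drive_tool(moves=[20,0,0,-8,0,0,0,20,0,0,-20,0,0,0,20,0,0,-25,0,0,0,20,0,0,-25,0,0,0,20,0,0,-25,0,0,0,20,0,0,-20,0,0,0,20,0,0,-7,0,0,0])

```text
t: 4.75
tool_pos: [0.5335, -0.2209, 0.4588]
orientation: [0.57, 3.086, -0.002]
force: [-0.2, 0.3, -3.8]
opening: 0.03
gripper_force: 30.0
```

Request:
drive_tool(moves=[20,5,12,0,0,0,0,20,10,24,0,0,0,0,20,14,34,0,0,0,0,20,14,34,0,0,0,0,20,14,34,0,0,0,0,20,14,34,0,0,0,0,20,14,34,0,0,0,0,20,14,34,0,0,0,0])

```text
t: 5.55
tool_pos: [0.5256, 0.0409, 0.4537]
orientation: [-0.57, -3.086, 0.0]
force: [1.7, 1.1, -3.4]
opening: 0.0303
gripper_force: 30.0
```

Request:
drive_tool(moves=[20,14,34,0,0,0,0,20,14,34,0,0,0,-3,20,8,20,0,0,0,-7,20,3,8,0,0,0,-7,20,0,0,0,0,0,-7,20,0,0,0,0,0,-7,20,0,0,0,0,0,-5,20,0,0,0,0,0,-2])

```text
t: 6.35
tool_pos: [0.521, 0.1429, 0.4536]
orientation: [0.472, -3.103, -0.0]
force: [1.0, -0.2, -2.4]
opening: 0.0297
gripper_force: 30.0
```

Request:
drive_tool(moves=[20,0,0,0,0,0,0,20,0,0,0,0,0,0,20,0,0,0,0,0,0,20,0,0,0,0,0,0])

```text
t: 6.75
tool_pos: [0.5217, 0.1421, 0.4554]
orientation: [0.465, -3.106, -0.0]
force: [0.5, 0.8, -3.5]
opening: 0.0297
gripper_force: 30.0
```

```bash
python3 - <<'E'
from plant import robot
from h import *
s=robot.read_state();print(s["t"],s["force"],s["gripper_force"])
need(s,[.5228,.140,.3255+.092],107)
S=robot.read_camera("scene");T=robot.read_camera("top");np.savez("s1.npz",**S);np.savez("t1.npz",**T)
b=cv2.resize(S["color"][195:330,270:420],None,fx=4,fy=4,interpolation=2);cv2.imwrite("pics/c2.png",b[:,:,::-1])
for n,c in(("s",S),("t",T)):
    P=cloud(c);m=cv2.inRange(hsv(c),(100,130,60),(125,255,255))>0
    g=m&(np.abs(P[...,0]-.52)<.08)&(np.abs(P[...,1]-.14)<.08)&(P[...,2]>.2);print(n,g.sum(),P[g].mean(0) if g.sum() else 0)
E
```

```text
6.75 [ 0.51701453  0.83741515 -3.48136644] 29.978275895118713
tool shift mm [-0.4 -2.4 37.9] tool y yaw 107.03 want 107 z [-5.e-04 -0.e+00 -1.e+00] pos [0.5217 0.1421 0.4554]
s 296 [0.52959861 0.14721435 0.29547078]
t 8 [0.54673742 0.07878887 0.62009261]
```

View pics/c2.png

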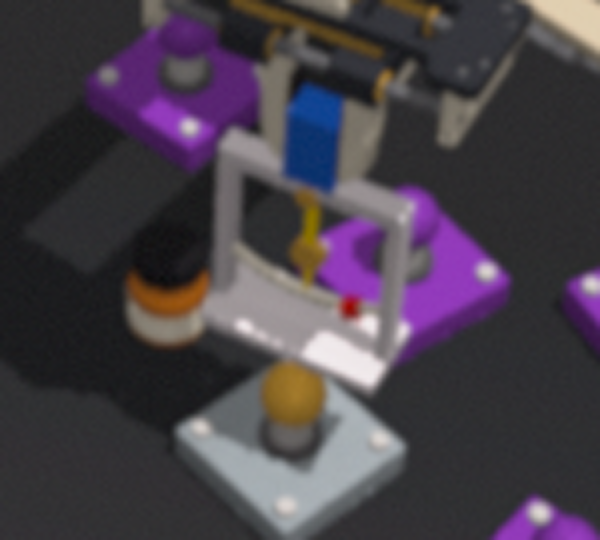

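The crop shows the gauge held above the stud, with the pointer tip at (307,285), the band at (350,307) and the brass ball at (293,390). I'll lower it gently until the stud is pressed about 6 mm.

Request:
drive_tool(moves=[20,0,-2,10,0,0,0,20,0,0,15,0,0,0,20,0,0,10,0,0,0,20,0,0,3,0,0,0,20,0,0,2,0,0,0,20,0,0,2,0,0,0,20,0,0,2,0,0,0,20,0,0,2,0,0,0])

```text
t: 7.65
tool_pos: [0.5225, 0.1402, 0.4103]
orientation: [-0.466, 3.106, -0.0]
force: [-0.8, -0.6, -0.2]
opening: 0.0296
gripper_force: 30.0
```

Request:
drive_tool(moves=[20,0,0,1,0,0,0,20,0,0,1,0,0,0,20,0,0,0,0,0,0,20,0,0,0,0,0,0,20,0,0,0,0,0,0,20,0,0,0,0,0,0,20,0,0,0,0,0,0])

```text
t: 8.35
tool_pos: [0.5225, 0.1401, 0.4079]
orientation: [-0.466, 3.106, -0.0]
force: [-1.1, 0.1, 0.8]
opening: 0.0299
gripper_force: 30.0
```

```bash
cat >> h.py <<'E'
def gauge(c,s,off=.3255):
    "pointer tip and band angle by rays onto the gauge plane (tool frame fixed to gauge)"
    R=Ro.from_rotvec(s["orientation"]).as_matrix();yg=R[:,1];zg=-R[:,2];xg=np.cross(yg,zg);o=s["tool_pos"]-zg*off
    cam=-c["R"].T@c["t"];k=np.linalg.inv(c["mtx"])
    def pl(u,v):
        d=(c["R"].T@k@np.stack([u,v,np.ones(len(u))]).astype(float)).T
        X=cam+d*(((o-cam)@xg)/(d@xg))[:,None]-o;return X@yg,X@zg
    print("t",s["t"],"origin",o.round(4),"tilt deg",np.degrees(np.arccos(zg[2])).round(2),"F",s["force"].round(1),"gf",round(s["gripper_force"],1))
    H=hsv(c)
    for n,m in(("red",cv2.inRange(H,(0,120,70),(8,255,255))|cv2.inRange(H,(172,120,70),(180,255,255))),("yel",cv2.inRange(H,(18,130,70),(34,255,255)))):
        v,u=np.where(m>0);y,z=pl(u,v);r=np.hypot(y,.118-z)
        g=(abs(y)<.055)&(z>.012)&(z<.118)&((r>.06)&(r<.09) if n=="red" else r>.01);y,z,r=y[g],z[g],r[g]
        a=np.arctan2(y,.118-z)
        if len(a): print(n,len(a),"ang mean",a.mean().round(3),"min/max",a.min().round(3),a.max().round(3),"r",r.mean().round(4),r.max().round(4),"px",u[g].mean().round(1),v[g].mean().round(1))
E
python3 - <<'E'
from plant import robot
from h import *
s=robot.read_state();S=robot.read_camera("scene");gauge(S,s)
P=cloud(S)
b=cv2.resize(S["color"][195:330,270:420],None,fx=4,fy=4,interpolation=2);cv2.imwrite("pics/c3.png",b[:,:,::-1])
E
```

```text
t 8.35 origin [0.5226 0.1402 0.0824] tilt deg 0.02 F [-1.1  0.1  0.8] gf 30.0
red 21 ang mean 0.367 min/max 0.275 0.47 r 0.0825 0.09 px 355.4 282.8
yel 104 ang mean -0.014 min/max -0.568 0.239 r 0.0458 0.0775 px 344.7 268.9
```

View pics/c3.png

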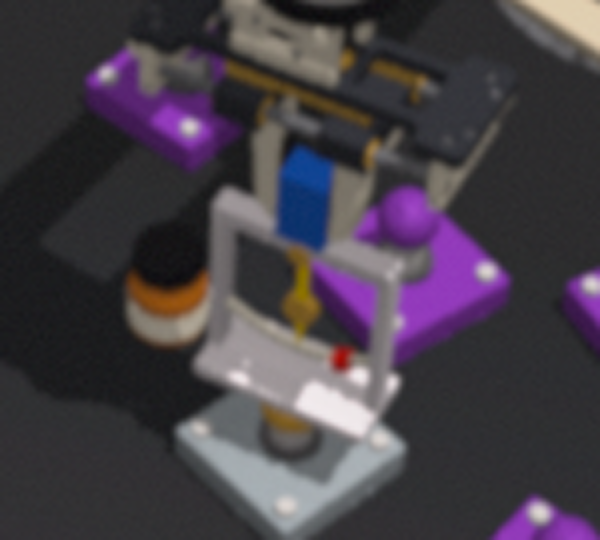

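The crop shows the foot seated on the ball (about (285,415)), upright and centred. The stud is pressed about 6 mm, from both the height and the 4.2 N contact force. The pointer reads about 0 and the band is at about 0.35 rad. Now I'll rock the gauge about the ball centre, in two halves.

Request:
drive_tool(moves=[20,0,4.5,0,0.75,0,0,20,0,9,0.1,1.5,0,0,20,0,9,0.1,1.5,0,0,20,0,9,0.1,1.5,0,0,20,0,9,0.1,1.5,0,0,20,0,9,0.1,1.5,0,0,20,0,9,0.1,1.5,0,0,20,0,4.5,0,0.75,0,0])

```text
t: 9.2
tool_pos: [0.5036, 0.2015, 0.4019]
orientation: [-0.462, 3.067, -0.283]
force: [0.2, -0.1, 0.6]
opening: 0.0297
gripper_force: 30.0
```

Request:
drive_tool(moves=[20,0,0,0,0,0,0,20,0,0,0,0,0,0,20,0,0,0,0,0,0])

```text
t: 9.5
tool_pos: [0.504, 0.2004, 0.4022]
orientation: [-0.46, 3.068, -0.279]
force: [-1.0, 4.3, 1.1]
opening: 0.0299
gripper_force: 30.0
```

```bash
python3 - <<'E'
from plant import robot
from h import *
s=robot.read_state();S=robot.read_camera("scene");gauge(S,s)
R=Ro.from_rotvec(s["orientation"]).as_matrix();print("ball centre",s["tool_pos"]+R[:,2]*.3455)
E
```

```text
t 9.5 origin [0.5212 0.1443 0.082 ] tilt deg 10.39 F [-1.   4.3  1.1] gf 30.0
red 16 ang mean 0.37 min/max 0.31 0.448 r 0.0828 0.0897 px 359.8 286.6
yel 82 ang mean 0.184 min/max -0.186 0.358 r 0.0488 0.0776 px 354.7 274.8
ball centre [0.52228811 0.14082211 0.06236784]
```

Request:
drive_tool(moves=[20,0,4.5,0,0.75,0,0,20,0,9,0.1,1.5,0,0,20,0,9,0.1,1.5,0,0,20,0,9,0.1,1.5,0,0,20,0,9,0.1,1.5,0,0,20,0,9,0.1,1.5,0,0,20,0,6,0.1,1,0,0,20,0,4.5,0,0.75,0,0])

```text
t: 10.35
tool_pos: [0.4868, 0.2561, 0.3858]
orientation: [-0.453, 3.006, -0.546]
force: [0.1, -0.2, 0.8]
opening: 0.0295
gripper_force: 30.0
```

Request:
drive_tool(moves=[20,0,0,0,0,0,0,20,0,0,0,0,0,0,20,0,0,0,0,0,0,20,0,0,0,0,0,0,20,0,0,0,0,0,0,20,0,0,0,0,0,0,20,0,0,0,0,0,0,20,0,0,0,0,0,0])

```text
t: 11.15
tool_pos: [0.487, 0.2554, 0.3864]
orientation: [-0.451, 3.007, -0.541]
force: [-2.3, 5.6, 0.3]
opening: 0.0299
gripper_force: 30.0
```

Request:
drive_tool(moves=[20,0,0,0,0,0,0,20,0,0,0,0,0,0,20,0,0,0,0,0,0,20,0,0,0,0,0,0,20,0,0,0,0,0,0,20,0,0,0,0,0,0])

```text
t: 11.75
tool_pos: [0.487, 0.2555, 0.3864]
orientation: [-0.451, 3.007, -0.541]
force: [-1.7, 4.7, 0.1]
opening: 0.03
gripper_force: 30.0
```

```bash
python3 - <<'E'
from plant import robot
from h import *
s=robot.read_state();S=robot.read_camera("scene");gauge(S,s);T=robot.read_camera("top");gauge(T,s)
R=Ro.from_rotvec(s["orientation"]).as_matrix();print("ball centre",s["tool_pos"]+R[:,2]*.3455)
b=cv2.resize(S["color"][245:325,310:400],None,fx=7,fy=7,interpolation=2);cv2.imwrite("pics/c4.png",b[:,:,::-1])
E
```

```text
t 11.75 origin [0.5204 0.147  0.0813] tilt deg 20.41 F [-1.7  4.7  0.1] gf 30.0
red 10 ang mean 0.35 min/max 0.29 0.437 r 0.0846 0.0891 px 362.1 290.3
yel 72 ang mean 0.368 min/max 0.182 0.536 r 0.0515 0.0786 px 363.6 281.2
t 11.75 origin [0.5204 0.147  0.0813] tilt deg 20.41 F [-1.7  4.7  0.1] gf 30.0
red 7 ang mean 0.298 min/max 0.205 0.387 r 0.0769 0.0871 px 249.0 248.6
yel 18 ang mean 0.641 min/max 0.229 1.418 r 0.0478 0.0624 px 240.1 248.4
ball centre [0.52242447 0.1403119  0.06258887]
```

View pics/c4.png

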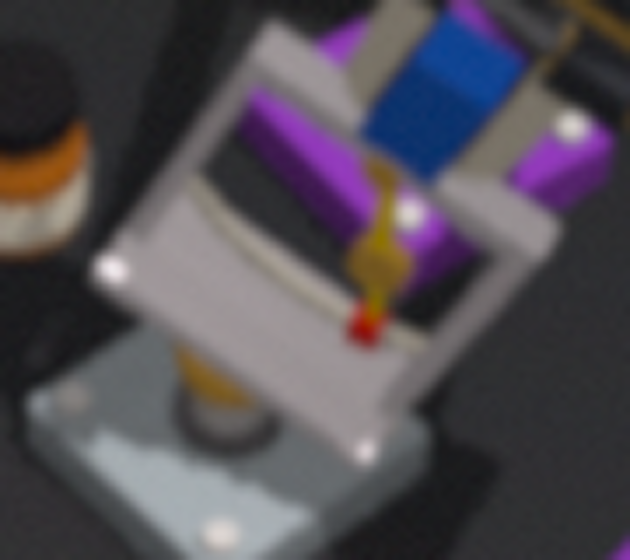

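The crop shows the pointer tip (about (376,312)) over the red band (about (365,325)), with the foot on the ball. One finer check compares tip and band in the same image.

```bash
python3 - <<'E'
from plant import robot
from h import *
s=robot.read_state();R=Ro.from_rotvec(s["orientation"]).as_matrix();yg=R[:,1];zg=-R[:,2];xg=np.cross(yg,zg);o=s["tool_pos"]-zg*.3255
S=robot.read_camera("scene");cam=-S["R"].T@S["t"]
def px(a,r,x=0):
    X=o+zg*(.118-r*np.cos(a))+yg*r*np.sin(a)+xg*x;q=S["mtx"]@(S["R"]@X+S["t"]);return (q[:2]/q[2]).round(1)
H=hsv(S);m=cv2.inRange(H,(0,120,70),(9,255,255))|cv2.inRange(H,(171,120,70),(180,255,255));m[:280]=0;m[300:]=0;m[:,:352]=0;m[:,372:]=0
v,u=np.where(m>0);w=H[v,u,1].astype(float);print("red",len(u),np.average(u,weights=w),np.average(v,weights=w),u.min(),u.max())
for a in(.28,.32,.356,.40):print(a,px(a,.08),px(a,.075,-.004),px(a,.075,.004))
y=cv2.inRange(H,(20,150,80),(34,255,255))
for r in range(270,294):
    c=np.where(y[r,345:380]>0)[0]+345
    if len(c):print(r,c.min(),c.max(),end='; ')
# bearing from the wrist frame, gauge upright on bench
W=dict(np.load("w0.npz"));yw=np.radians(69.1);Y=np.array([np.cos(yw),np.sin(yw),0]);X=np.array([Y[1],-Y[0],0]);O=np.array([.5325,-.221,0])
cam=-W["R"].T@W["t"];m=cv2.inRange(hsv(W),(0,150,90),(8,255,255))|cv2.inRange(hsv(W),(172,150,90),(180,255,255));m[:210]=0;m[240:]=0;m[:,:325]=0;m[:,370:]=0
v,u=np.where(m>0);a=ray(W,(u.mean(),v.mean()),0);d=a-cam;p=cam+d*((O-cam)@X)/(d@X)-O
print("\nwrist",len(u),u.mean(),v.mean(),p@Y,p[2],np.arctan2(p@Y,.118-p[2]))
E
```

```text
red 18 361.88011066707656 291.1334153089456 360 365
0.28 [360.1 288.1] [361.1 285.6] [359.6 287.9]
0.32 [361.3 288.7] [362.3 286.1] [360.8 288.5]
0.356 [362.4 289.2] [363.4 286.6] [361.8 289. ]
0.4 [363.8 289.7] [364.7 287.2] [363.1 289.5]
270 365 365; 271 365 365; 272 365 365; 273 365 365; 274 365 365; 275 365 365; 276 364 365; 277 364 365; 278 363 365; 279 363 365; 280 362 365; 281 363 366; 282 362 366; 283 362 366; 284 362 365; 285 362 365; 286 362 364; 287 363 365; 288 363 364; 
wrist 125 344.376 223.584 0.026558108473409874 0.041517904367143754 0.33421934169356926
```

The band estimates run 0.334–0.367 rad against a lean of 0.356, so the tip is within about 2 mm of the band's middle. The stud is pressed about 5.5 mm, so I'm handing in.

```bash
python3 -c "
from plant import robot
print(robot.close_job())"
```

```text
the job is handed in; nothing more can be done
None
```

The job is handed in, with no verdict returned. The gauge is still gripped and leaning about 20° on the stud, which is pressed about 5.5 mm; by the camera images the pointer is at rest in the red band.

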